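# Unpack the microscope camera and turn it port up

## Robot

A 6-joint arm with a two-finger parallel gripper is mounted at the origin on the work surface. World frame = base frame: x ahead of the robot, y to its left, z up, the work surface at z = 0. Lengths are in m, angles in rad, forces in N, time in s.
With the tool pointing down it reaches from about 0.4 to 0.825 m from the base axis. Payload 7 kg.
Tool frame: the origin (TCP) lies midway between the tips of the shut fingers; the grasp point (between the pads) lies 19 mm behind it; z points along the fingers, y is the line along which they close (so a half turn about z gives the same grasp; the last joint's range is limited). The gripper opens to 88 mm and grips with 3 to 60 N. Pads are 19 mm wide; open, the fingers measure 130 mm over their backs; the gripper's body (78 mm by 193 mm) begins 47 mm behind the grasp point.
Start: joints at [-0.852, 0.359, 0.012, 0, -1.224, -0.288], TCP at [0.282, -0.613, 0.227] pointing down, gripper open.
Joint ranges: [-3.07, 3.07], [-1.43, 2.12], [-1.02, 1.25], [-3.03, 1.67], [-3.05, -0], [-3.03, 3.03]. Speed limits (rad/s): [2.39, 2.39, 3.01, 3.14, 3.14, 3.14].

## Interface

Orientations are given as [roll, pitch, yaw] about the fixed x, y, z axes, in that order (R = Rz(yaw) Ry(pitch) Rx(roll)).
In Python, from station import telemetry, eyes, ticket, recognise, trace gives the robot as it stands. The module is installed in compiled form; this text tells all that it offers.
- The arm moves only by the tool servo_tool, never from a script. Its argument "series" is a list that holds one entry, the list of rows, each a list of 4 numbers: the shift along the tool's x, y, z in mm, then the turn about the tool's z in rad. In form: [[[x, y, z, roll], ...]]. A call has exactly 10 rows; each row shifts and turns the commanded pose from where the row before left it, along the tool's axes as they then stand; what a row does not reach is not made up. A row lasts 1/12 s, in which the tool goes at most 41.7 mm and 7.16 degrees, less where a joint would pass 70% of its speed; a pose out of reach is approached as far as the arm can. A call is refused whole if a number of a shift passes 41.7 or a number of a turn 0.125, either way. A call with a gripper value outside its range is refused whole. "claw" is the gripper's target within -1 to 1 (shut at 1, half-way at 0, fully open at -1), set as the call begins (left out, the last holds). The fingers move at their own pace and stop on an object; "grip_force" is the grip in N (left out, the last holds). Time passes only in rows, so rows that do not move let the fingers close, or fill a call up. It gives the time, the measured TCP pose, the force, the opening and the grip force at its end, in the units of the state.
- telemetry.get_state(): the state, without advancing time (a new reading comes with each control period).
- eyes.grab_frame(name): name is "scene" or "top" or "wrist"; returns the picture (400x640x3 uint8, red, green, blue); there is no depth.
- eyes.calibration(name): a dict with "mtx" (3x3 intrinsics, pixels), "rvec" (rotation vector, rad) and "tvec" (3), from world to camera coordinates, as OpenCV has them. Camera axes: x right, y down, z forward; pixel columns grow to the right and rows downward; lengths in m; the calibration is good to about 2 mm. A picture is of the moment at which its call begins: read the wrist's pose just before it. calibration takes no time and is no camera call; for the wrist camera it gives the pose at the moment of the call.
- ticket.job_done(): hands the job in; it is judged then, once.
Trained networks look in the newest picture that a camera, given by its name, has taken for a name from the list of things; names that differ only in an ending like _2 or _b are one class to them, and where a whole thing is asked for, a point or a joint stands for the part that bears it (a point fixed in the world has none). Each returns a list of dicts, best first, with "conf" (0 to 1); they miss things now and then, are a little off and sometimes report something else, mostly with a low value. They report only what shows in the picture. A call takes as long as a camera call. They do not tell look-alikes from the thing itself.
- recognise(camera, name): "position" ([x, y, z] in m, in world coordinates, good to about 4 mm: the middle of the surface that is visible of it).
- trace(camera, name): "mask" (400x640 bool, what is visible of it).
The state is a dict: "t": time; "q": joint angles; "qd": joint speeds; "joint_efforts": joint torques, N m; "eef_pos": TCP position; "ee_rot": TCP orientation; "force": force on the tool from outside, world axes, zero at the start; "moment": the same for the moment, N m; "width": finger opening in m; "gripper_force": force on a finger pad.
Only numpy, scipy, OpenCV 4.12 (cv2) and the standard library are available. Lean on these libraries where they do the work, as an engineer would, in place of code of your own. Each camera call takes 0.05 s, during which the arm holds its last target. There are 200 camera calls.

## Task

The white microscope camera lies port down in its tight foam cutout with one end tucked under the red lip: raise its other end first, tilting it out from under the lip, and stand it on end on the blue mat. Let go of it there, take it again the other way, and lay it with its glass port up on the green cradle, flat and centred between the two end cheeks. Never drop it or let it topple, and leave the lenses and everything else on the table where they are.

Things in the scene. Friction and masses are not known exactly. Their poses are not given: they have to be found in the camera images.
- module_center (a point): Centre of the camera: a white box 86 mm long (its x axis), 46 mm wide (y), 32 mm thick (z), about 0.22 kg. +z points out of the plain back, which is up at the start; the black-ringed glass port is flush in the middle of the opposite (-z) face. The end at -x is under the foam lip; the end at +x (thin red band 6 mm from it) is the one to raise. It is gripped across its 46 mm width.
- module_lip_end (a point): Middle of the camera's end face at -x (43 mm from the centre), the end under the lip. The camera's upper edge there would swing into the far wall as it tilts, so its lower edge must slide towards +x meanwhile (about 32 mm times the sine of the tilt); past about 25 degrees it can be drawn out along its own length.
- foam: Dark rigid foam block, fixed; origin on the table below the camera's starting centre, axes as the camera's, +x to the end to raise. Spans x -85 to 75, y -72 to 72 mm. Cutout floor at height 8, foam top at 40 mm, level with the camera's back. Walls 2 mm off the camera: beside it from x -55 to +6, behind it at x -45. Lenses stand in holes at x -70, y -42 and 42 mm.
- foam_lip (a point): Middle of the lip's underside edge, at x -35 mm of the foam, 42.5 mm above the table. The red rigid lip is 60 mm wide (y), 8 mm thick and overhangs the camera's end by 8 mm, 2.5 mm above its back.
- foam_stop (a point): Top middle of the red stop's near edge, 22 mm up, at x +46 mm of the foam. The stop is 10 mm (x) by 38 mm (y) and keeps the camera from sliding out level. It stands in the finger well, from x +6 to +75 mm: only the 8 mm floor, open beside the camera out to rims 22 mm high at y -62 and 62 mm, so the camera's sides are bare for their last 37 mm.
- mat: Blue mat, fixed, 130 x 130 mm, 4 mm thick; origin at the centre of its underside. A dropper bottle stands about 100 mm from its centre.
- cradle_seat (a point): Centre of the cradle's green seat, 22 mm above the table; x along its length. Seat 106 mm (x) by 34 mm (y), narrower than the camera, with a cheek 6 mm high across each end, 94 mm apart inside, on an aluminium foot 120 x 70 mm, 6 mm thick. The camera's long side lies along x, either way round. A small jar stands about 100 mm from the centre.
- lens_a: Bystander: steel objective lens with a red ring, 30 mm diameter, 44 mm tall, standing 12 mm proud in the foam; origin at its foot.
- lens_b: Bystander: the same with a yellow ring.
- dropper: Bystander: amber dropper bottle near the mat, 28 mm diameter, 65 mm tall; origin at its foot.
- jar: Bystander: glass jar with a red lid near the cradle, 34 mm diameter, 50 mm tall; origin at its foot.
- mug: Bystander: white mug, 72 mm diameter, 85 mm tall, handle towards its +y; origin at its foot.
- slidebox: Bystander: orange slide box, 85 x 100 x 34 mm; origin at its underside.
- eraser: Bystander: white and blue eraser, 45 x 22 x 12 mm, lying on the robot's side; origin at its underside.
- dish: Bystander: closed clear dish with a pink fill, 60 mm diameter, 14 mm tall, on the robot's side; origin at its foot.
There are look-alikes about, which are no part of the job. There is more than one size of the mat; the job needs the smaller.

How it is judged:
By the outcome, as a careful person would: the job done as asked, in the order asked, and still so for the second after the job is handed in, with the robot touching nothing.
It also fails if it takes over 58 s, if anything falls off the work surface, if the arm or the gripper's body presses on something with over 40 N, if the wrist force passes 120 N, or if a joint passes its speed limit or range.

## Working session

There is one attempt and no reset: what is moved stays moved. The work goes in short steps, Python scripts to look and compute and a tool call to move; the robot and the scene stay as the last step left them, time stands still between calls to the robot, and variables do not carry over. Pictures are saved under pics/ and viewed, at most 10 in all, crops included, and the job is handed in when it is done.

Besides the shell and the picture viewer there is one more tool, called by a JSON object that holds its "op" and its "data", one argument or row to a line. servo_tool: Moves the arm, as the interface text tells. Its arguments: {"type":"object","properties":{"series":{"type":"array"},"claw":{"type":"number"},"grip_force":{"type":"number"}},"required":["series"]}

```bash
mkdir -p pics; cat > h.py <<'E'
import numpy as np, cv2
from station import telemetry, eyes, ticket, recognise, trace
def save(n,f,crop=None,s=1):
    im=eyes.grab_frame(n); c=im if crop is None else im[crop[1]:crop[3],crop[0]:crop[2]]
    cv2.imwrite('pics/'+f,cv2.resize(c,None,fx=s,fy=s,interpolation=cv2.INTER_CUBIC)[...,::-1]); return im
def proj(n,P):
    c=eyes.calibration(n); return cv2.projectPoints(np.float64(P).reshape(-1,1,3),c['rvec'],c['tvec'],c['mtx'],None)[0].reshape(-1,2)
def ray(n,uv,z):
    c=eyes.calibration(n); R=cv2.Rodrigues(np.float64(c['rvec']))[0]; t=np.float64(c['tvec']).ravel()
    o=-R.T@t; uv=np.float64(uv).reshape(-1,2)
    d=(R.T@np.linalg.inv(c['mtx'])@np.c_[uv,np.ones(len(uv))].T).T
    return o+d*((z-o[2])/d[:,2])[:,None]
E
python3 - <<'E'
from h import *
s=telemetry.get_state(); print({k:np.round(v,3) for k,v in s.items()})
a=save('top','top0.png'); b=save('scene','scene0.png')
for n in ['top','scene']:
  c=eyes.calibration(n);R=cv2.Rodrigues(np.float64(c['rvec']))[0];print(n,np.round(-R.T@np.ravel(c['tvec']),3),np.round(R,2).tolist(),c['mtx'][0][0])
for n in ['module_center','foam_lip','foam_stop','foam','mat','cradle_seat','lens_a','dropper','jar','mug','slidebox','eraser','dish']:
  print(n,[(np.round(r['position'],3).tolist(),round(r['conf'],2),proj('top',r['position']).round().tolist()) for r in recognise('top',n)][:4])
E
```

```text
{'t': np.float64(0.0), 'q': array([-0.852,  0.359,  0.011, -0.   , -1.224, -0.288]), 'qd': array([-0.001,  0.001,  0.001,  0.001, -0.   , -0.001]), 'joint_efforts': array([ 2.0000e-03, -5.8271e+01,  2.9305e+01,  6.9970e+00,  7.0000e-03,
       -0.0000e+00]), 'eef_pos': array([ 0.282, -0.613,  0.226]), 'ee_rot': array([ 3.14 , -0.   , -2.711]), 'force': array([-0.02 ,  0.195, -0.307]), 'moment': array([ 0.047, -0.022,  0.01 ]), 'gripper_force': np.float64(0.0), 'width': np.float64(0.088)}
top [0.417 0.007 1.077] [[-0.02, -1.0, -0.0], [-1.0, 0.02, -0.06], [0.06, -0.0, -1.0]] 387.79178188226297
scene [0.982 0.457 0.739] [[-0.69, 0.72, 0.01], [0.5, 0.49, -0.71], [-0.52, -0.49, -0.7]] 377.73684637393984
module_center [([0.588, -0.009, 0.041], 0.68, [[329.0, 155.0]])]
foam_lip [([0.586, 0.002, 0.037], 0.74, [[325.0, 156.0]])]
foam_stop [([0.584, -0.0, 0.038], 0.88, [[326.0, 157.0]]), ([0.53, -0.408, 0.049], 0.6, [[479.0, 174.0]]), ([0.736, -0.203, 0.037], 0.29, [[399.0, 100.0]])]
foam [([0.583, 0.004, 0.04], 0.84, [[324.0, 157.0]])]
mat [([0.238, 0.387, 0.006], 0.98, [[186.0, 287.0]]), ([0.493, 0.323, 0.006], 0.9, [[209.0, 193.0]]), ([0.583, -0.005, 0.044], 0.29, [[327.0, 157.0]])]
cradle_seat [([0.511, -0.305, 0.005], 0.65, [[436.0, 183.0]]), ([0.492, 0.324, 0.006], 0.37, [[209.0, 194.0]])]
lens_a [([0.635, 0.06, 0.05], 0.68, [[303.0, 138.0]]), ([0.548, 0.073, 0.053], 0.48, [[298.0, 170.0]])]
dropper [([0.444, -0.133, 0.013], 0.72, [[375.0, 208.0]]), ([0.453, 0.414, 0.04], 0.61, [[171.0, 208.0]])]
jar [([0.531, -0.41, 0.05], 0.47, [[480.0, 174.0]])]
mug [([0.764, 0.221, 0.042], 0.58, [[243.0, 93.0]])]
slidebox [([0.735, -0.2, 0.037], 0.64, [[398.0, 101.0]]), ([0.586, 0.007, 0.038], 0.46, [[323.0, 156.0]]), ([0.763, 0.221, 0.042], 0.4, [[243.0, 93.0]])]
eraser [([0.44, -0.132, 0.009], 0.55, [[374.0, 210.0]]), ([0.581, 0.005, 0.038], 0.15, [[324.0, 158.0]])]
dish [([0.439, 0.11, 0.014], 0.85, [[286.0, 212.0]])]
```

View pics/top0.png

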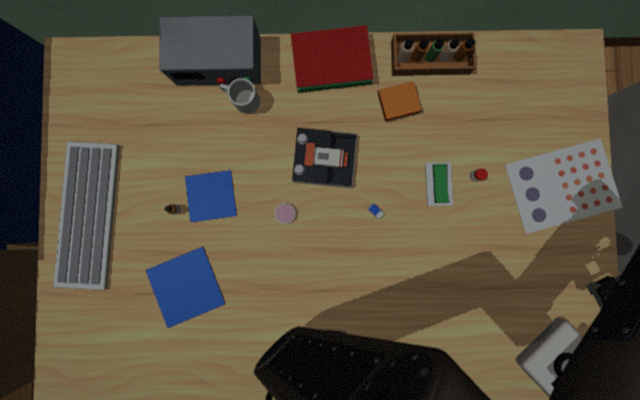

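View pics/scene0.png

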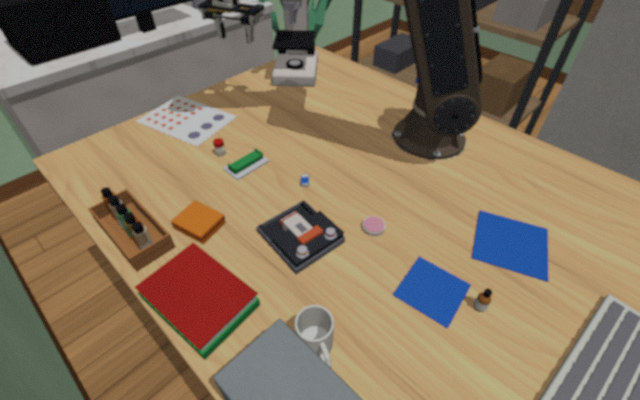

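The top view shows two blue mats. The one at (211,195) has the dropper beside it at (172,209), and the one at (186,287) is larger. The foam is at (325,157), with its lip to the left at (310,155) and its stop to the right at (346,158). The cradle is at (440,184), with the jar at (480,174). The smaller mat fits the description at (211,195), so I'll confirm it by size in an enlarged crop.

```bash
python3 - <<'E'
from h import *
im=eyes.grab_frame('top')
f=im[120:195,285:365]; m=im[160:330,140:240]; c=im[155:215,415:495]
A=cv2.resize(f,(480,450),interpolation=cv2.INTER_CUBIC); B=cv2.resize(m,(265,450),interpolation=cv2.INTER_CUBIC)
cv2.imwrite('pics/crop1.png',np.hstack([A,B])[...,::-1])
hsv=cv2.cvtColor(im,cv2.COLOR_RGB2HSV)
def rect(mask,z,nm):
    n,l,st,ce=cv2.connectedComponentsWithStats(mask.astype(np.uint8))
    for i in np.argsort(-st[1:,4])[:2]+1:
        if st[i,4]<60: continue
        ys,xs=np.where(l==i); P=ray('top',np.c_[xs,ys],z)[:,:2]
        r=cv2.minAreaRect((P*1000).astype(np.float32)); print(nm,np.round(r[0],1),np.round(r[1],1),round(r[2],1),ce[i].round(1),'mean',(P.mean(0)*1000).round(1))
blue=(hsv[...,0]>105)&(hsv[...,0]<125)&(hsv[...,1]>150)&(hsv[...,2]>60)
rect(blue&(np.arange(640)<260),.004,'mat')
g=(hsv[...,0]>50)&(hsv[...,0]<85)&(hsv[...,1]>120)
g[:, :400]=False;g[:,500:]=False;g[:120]=False
rect(g,.022,'seat')
roi=np.zeros(im.shape[:2],bool);roi[120:195,285:365]=True
red=roi&((hsv[...,0]<12)|(hsv[...,0]>172))&(hsv[...,1]>120)&(hsv[...,2]>90)
rect(red,.045,'red')
roi2=np.zeros(im.shape[:2],bool);roi2[155:215,415:465]=True
w=roi2&(hsv[...,1]<60)&(hsv[...,2]>100); rect(w|(g&roi2),.006,'foot')
for n,z in [('foam',.04),('module_center',.04)]:
    for r in trace('top',n)[:2]: rect(r['mask'],z,n+' %.2f'%r['conf'])
E
```

```text
mat [239.  389.4] [164.8 166.2] 21.5 [185.1 286.8] mean [238.3 389.2]
mat [486.8 320.9] [124.5 126.1] 7.0 [210.3 195.7] mean [486.7 320.7]
seat [ 511.2 -312.4] [101.5  34.4] 0.5 [440.2 183.1] mean [ 509.9 -312.5]
red [592.3  43.6] [22.  60.7] 83.0 [309.2 153.8] mean [592.5  43.4]
foot [ 510.8 -313.3] [122.6  73.5] 0.8 [438.6 183.7] mean [ 509.8 -312.9]
foam 0.68 [584.5   4.3] [165.8 152.6] 84.3 [325.1 157.1] mean [583.6   1. ]
module_center 0.81 [582.4  -7. ] [81.  51.6] 89.1 [328.4 156.9] mean [584.  -8.]
```

View pics/crop1.png

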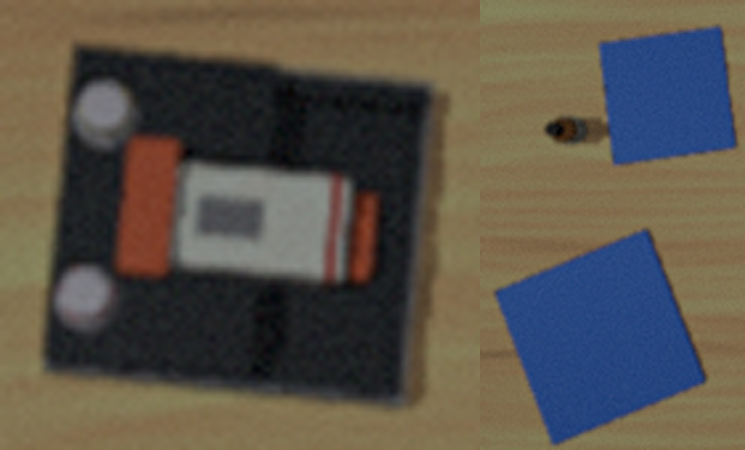

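The crop shows the camera between the lip (left) and the stop (right), with its red band at crop x≈335. The upper mat measures about 126 mm square against 165 mm for the other, and the dropper stands beside it, so it's the mat to use: centre (0.487, 0.321). Next I'll see where the wrist camera looks.

```bash
cat >> h.py <<'E'
from scipy.spatial.transform import Rotation as Ro
def st(): return telemetry.get_state()
def tool(P,yaw=None):
    "world target TCP [mm] (and yaw) -> shift in present tool axes mm, turn rad"
    s=st(); R=Ro.from_euler('xyz',s['ee_rot']).as_matrix(); d=R.T@(np.float64(P)-s['eef_pos']*1000)
    r=None
    if yaw is not None: r=-((yaw-s['ee_rot'][2]+np.pi)%(2*np.pi)-np.pi)
    return d.round(1),r
E
python3 - <<'E'
from h import *
s=st(); c=eyes.calibration('wrist'); R=cv2.Rodrigues(np.float64(c['rvec']))[0]
o=-R.T@np.ravel(c['tvec']); T=Ro.from_euler('xyz',s['ee_rot']).as_matrix()
print('cam in tool',(T.T@(o-s['eef_pos'])).round(4),'fwd',(T.T@R[2]).round(3),'right',(T.T@R[0]).round(3),c['mtx'][0][0])
print(tool([584,-60,227],-1.67))
E
```

```text
cam in tool [ 0.0774  0.0003 -0.1586] fwd [-0.287  0.     0.958] right [ 0.  1. -0.] 312.87418510359055
(array([-5.056e+02,  3.766e+02, -4.000e-01]), np.float64(-1.0408429086064492))
```

{"op": "servo_tool", "data": {
  "series": [
    [[-29,23,0,0],[-29,23,0,0],[-29,23,0,0],[-29,23,0,0],[-29,23,0,0],[-29,23,0,0],[-29,23,0,0],[-29,23,0,0],[-29,23,0,0],[-29,23,0,0]]
  ],
  "claw": -0.4545,
  "grip_force": 6
}}

```text
t: 1.73
eef_pos: [0.4498, -0.2815, 0.2269]
ee_rot: [-3.141, 0.001, -2.711]
force: [0.7, -0.9, 0.7]
width: 0.0635
gripper_force: 0.0
```

{"op": "servo_tool", "data": {
  "series": [
    [[-29,23,0,0],[-29,23,0,0],[-29,23,0,0],[-29,23,0,0],[-29,23,0,0],[-29,23,10,0],[-29,23,10,0],[-29,23,10,0],[0,0,17,0],[0,0,20,0]]
  ]
}}

```text
t: 2.57
eef_pos: [0.5848, -0.0169, 0.1596]
ee_rot: [-3.141, 0.002, -2.708]
force: [-0.4, 0.2, -0.1]
width: 0.0639
gripper_force: 0.0
```

{"op": "servo_tool", "data": {
  "series": [
    [[0,0,0,-0.104],[0,0,0,-0.104],[0,0,0,-0.104],[0,0,0,-0.104],[0,0,0,-0.104],[0,0,0,-0.104],[0,0,0,-0.104],[0,0,0,-0.104],[0,0,0,-0.104],[0,0,0,-0.104]]
  ]
}}

```text
t: 3.4
eef_pos: [0.5833, -0.0192, 0.1597]
ee_rot: [-3.141, 0.0, -1.666]
force: [-1.2, 0.1, -0.4]
width: 0.0638
gripper_force: 0.0
```

```bash
python3 - <<'E'
from h import *
s=st(); print(s['t'],s['eef_pos'].round(4),s['ee_rot'].round(3),s['q'].round(3),s['width'],s['force'])
im=save('wrist','w1.png')
for n in ['module_center','foam_lip','foam_stop','lens_a','foam','module_lip_end']:
  print(n,[(np.round(r['position'],4).tolist(),round(r['conf'],2),proj('wrist',r['position']).round().tolist()) for r in recognise('wrist',n)][:3])
E
```

```text
3.4 [ 0.5833 -0.0192  0.1597] [-3.141  0.    -1.666] [ 0.302  0.262 -0.288  0.    -1.021 -0.397] 0.06381508567618362 [-1.20640117  0.13707704 -0.3688408 ]
module_center [([0.5812, -0.0111, 0.0398], 0.81, [[326.0, 205.0]])]
foam_lip [([0.5817, -0.0208, 0.0191], 0.61, [[324.0, 190.0]])]
foam_stop [([0.5801, -0.0203, 0.0207], 0.73, [[326.0, 191.0]])]
lens_a [([0.5523, 0.0606, 0.0414], 0.73, [[362.0, 272.0]]), ([0.6336, 0.0576, 0.0412], 0.58, [[280.0, 277.0]])]
foam [([0.5839, -0.0178, 0.0253], 0.94, [[322.0, 195.0]])]
module_lip_end [([0.584, -0.0106, 0.0411], 0.65, [[323.0, 207.0]])]
```

View pics/w1.png

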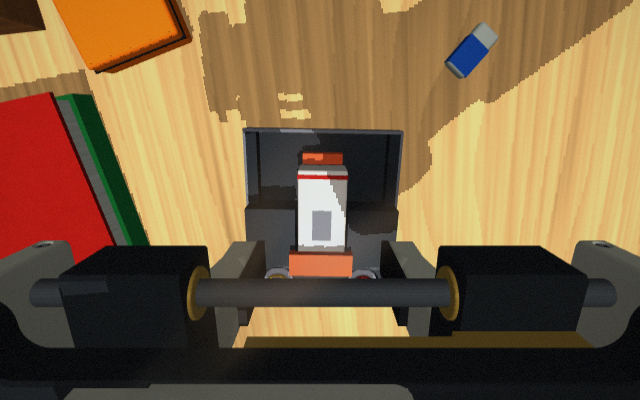

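The wrist picture shows the camera at (323,207), with its red band at v≈177, the stop at (323,158) and the lip at (321,262). The lenses are half hidden at (278,274) and (362,274). Next I'll measure the edges.

```bash
python3 - <<'E'
from h import *
im=cv2.imread('pics/w1.png')[...,::-1].copy(); hsv=cv2.cvtColor(im,cv2.COLOR_RGB2HSV).astype(int)
g=im.min(2)
L=[];Rr=[]
for v in range(184,244,4):
    row=im[v].astype(float).mean(1)[285:362]; d=np.diff(row)
    L.append((285+d[:30].argmax()+1,v)); Rr.append((285+40+d[40:].argmin()+1,v))
for E in (L,Rr):
    P=ray('wrist',np.float64(E),.04)*1000
    k=np.polyfit(P[:,1],P[:,0],1); res=P[:,0]-np.polyval(k,P[:,1]); ok=abs(res)<2
    k=np.polyfit(P[ok,1],P[ok,0],1); print('slope dx/dy',k.round(4),'x at y=-10',np.polyval(k,-10).round(1),ok.sum())
for u in (310,323,336):
    print(u,[(v,*im[v,u]) for v in range(150,186,1)])
    v=244+np.diff(im[244:262,u,1].astype(int)).argmin(); print('lip v',v, (ray('wrist',[u,v+.5],.0425)*1000).round(1))
    print((ray('wrist',[(u,164),(u,166),(u,168),(u,175),(u,178)],.04)*1000).round(1)[:,:2].tolist())
E
```

```text
slope dx/dy [1.25300e-01 6.08494e+02] x at y=-10 607.2 15
slope dx/dy [1.920000e-02 5.648297e+02] x at y=-10 564.6 8
310 [(150, np.uint8(35), np.uint8(33), np.uint8(33)), (151, np.uint8(52), np.uint8(33), np.uint8(27)), (152, np.uint8(82), np.uint8(36), np.uint8(26)), (153, np.uint8(169), np.uint8(71), np.uint8(40)), (154, np.uint8(217), np.uint8(100), np.uint8(55)), (155, np.uint8(227), np.uint8(106), np.uint8(61)), (156, np.uint8(227), np.uint8(105), np.uint8(60)), (157, np.uint8(227), np.uint8(107), np.uint8(62)), (158, np.uint8(181), np.uint8(75), np.uint8(43)), (159, np.uint8(144), np.uint8(57), np.uint8(31)), (160, np.uint8(144), np.uint8(56), np.uint8(30)), (161, np.uint8(144), np.uint8(56), np.uint8(30)), (162, np.uint8(146), np.uint8(58), np.uint8(33)), (163, np.uint8(143), np.uint8(55), np.uint8(30)), (164, np.uint8(97), np.uint8(57), np.uint8(47)), (165, np.uint8(81), np.uint8(76), np.uint8(73)), (166, np.uint8(93), np.uint8(89), np.uint8(83)), (167, np.uint8(95), np.uint8(89), np.uint8(85)), (168, np.uint8(92), np.uint8(89), np.uint8(84)), (169, np.uint8(93), np.uint8(86)
[... 4118 characters left out ...]
nt8(148), np.uint8(142)), (175, np.uint8(126), np.uint8(83), np.uint8(76)), (176, np.uint8(113), np.uint8(17), np.uint8(11)), (177, np.uint8(117), np.uint8(19), np.uint8(13)), (178, np.uint8(110), np.uint8(17), np.uint8(11)), (179, np.uint8(132), np.uint8(87), np.uint8(82)), (180, np.uint8(148), np.uint8(136), np.uint8(127)), (181, np.uint8(148), np.uint8(144), np.uint8(138)), (182, np.uint8(151), np.uint8(145), np.uint8(137)), (183, np.uint8(151), np.uint8(145), np.uint8(138)), (184, np.uint8(149), np.uint8(144), np.uint8(135)), (185, np.uint8(149), np.uint8(146), np.uint8(137))]
lip v 245 [[575.3  29.   42.5]]
[[568.1, -48.8], [568.3, -47.0], [568.5, -45.2], [569.0, -38.8], [569.3, -36.1]]
```

{"op": "servo_tool", "data": {
  "series": [
    [[6.7,0,0,0],[6.7,0,20,0],[0,0,24,0],[0,0,24,0],[0,0,24,0],[0,0,20,0],[0,0,15,0],[0,0,12,0],[0,0,5,0],[0,0,2.7,0]]
  ]
}}

```text
t: 4.58
eef_pos: [0.5815, -0.0329, 0.012]
ee_rot: [3.14, -0.001, -1.672]
force: [-0.4, 0.2, -0.2]
width: 0.0639
gripper_force: 0.0
```

{"op": "servo_tool", "data": {
  "series": [
    [[0,0,0,0],[0,0,0,0],[0,0,0,0],[0,0,0,0],[0,0,0,0],[0,0,0,0],[0,0,0,0],[0,0,0,0],[0,0,0,0],[0,0,0,0]]
  ],
  "claw": 0.2,
  "grip_force": 6
}}

```text
t: 5.42
eef_pos: [0.5826, -0.0324, 0.0138]
ee_rot: [-3.14, 0.0, -1.67]
force: [-1.3, 1.1, 6.2]
width: 0.0458
gripper_force: 6.0
```

{"op": "servo_tool", "data": {
  "series": [
    [[0.2,0,-3,0],[0.2,0,-3.4,0],[0,0,-3,0],[-0.1,0,-3.1,0],[-0.3,0,-2.9,0],[-0.4,0,-2.9,0],[-0.6,0,-2.8,0],[-0.7,0,-2.8,0],[-0.9,0,-2.6,0],[-0.9,0,-2.5,0]]
  ]
}}

```text
t: 6.25
eef_pos: [0.5822, -0.0291, 0.0422]
ee_rot: [3.141, -0.0, -1.671]
force: [0.3, -1.1, -3.2]
width: 0.046
gripper_force: 6.0
```

```bash
python3 - <<'E'
from h import *
s=st(); print(s['eef_pos'].round(4),s['force'].round(2),s['moment'].round(3),s['width'],s['gripper_force'])
im=eyes.grab_frame('wrist')[60:360,170:480]; sc=eyes.grab_frame('scene')[180:280,240:360]
cv2.imwrite('pics/c2.png',np.hstack([cv2.resize(im,(413,400)),cv2.resize(sc,(380,400),interpolation=cv2.INTER_CUBIC)])[...,::-1])
E
```

```text
[ 0.5822 -0.0291  0.0422] [ 0.34 -1.06 -3.17] [-0.617 -0.04  -0.108] 0.04598617596742561 6.000426560640335
```

View pics/c2.png

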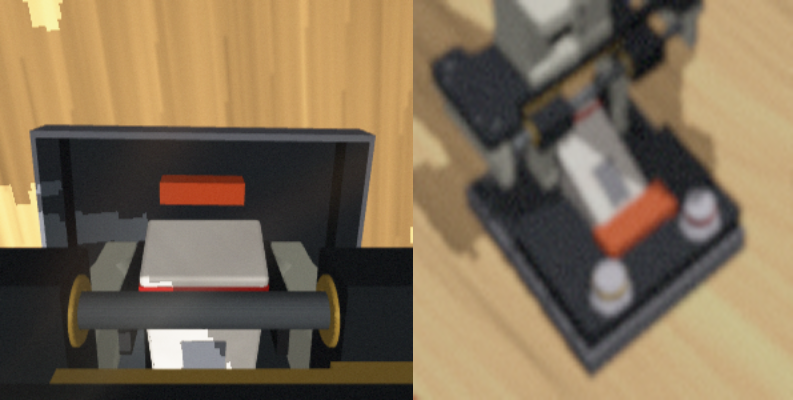

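The picture shows the camera pivoting in the pads: its near end is up and its far end is still under the lip, with the stop clear. I'll draw it out and then up.

{"op": "servo_tool", "data": {
  "series": [
    [[4.5,0,-2.2,0],[4.5,0,-2.2,0],[4.5,0,-2.2,0],[4.5,0,-2.2,0],[4.5,0,-2.5,0],[3,0,-4,0],[2,0,-7,0],[0,0,-10,0],[0,0,-10,0],[0,0,-10,0]]
  ]
}}

```text
t: 7.18
eef_pos: [0.5798, -0.0563, 0.0956]
ee_rot: [-3.141, 0.0, -1.671]
force: [-0.2, 0.5, -3.7]
width: 0.0459
gripper_force: 6.0
```

{"op": "servo_tool", "data": {
  "series": [
    [[0,0,-12,0],[0,0,-12,0],[0,0,-12,0],[0,0,-12,0],[0,0,-12,0],[0,0,-10,0],[0,0,-10,0],[0,0,-5,0],[0,0,0,0],[0,0,0,0]]
  ]
}}

```text
t: 8.02
eef_pos: [0.5795, -0.0563, 0.1792]
ee_rot: [-3.141, 0.0, -1.671]
force: [1.0, -0.3, -3.2]
width: 0.0456
gripper_force: 6.0
```

```bash
python3 - <<'E'
from h import *
s=st(); print(s['eef_pos'].round(4),s['force'].round(2),s['moment'].round(3),s['width'],s['gripper_force'])
im=eyes.grab_frame('wrist')[60:360,170:480]; sc=eyes.grab_frame('scene')[120:280,220:380]
cv2.imwrite('pics/c3.png',np.hstack([cv2.resize(im,(393,400)),cv2.resize(sc,(400,400),interpolation=cv2.INTER_CUBIC)])[...,::-1])
E
```

```text
[ 0.5795 -0.0563  0.1792] [ 0.97 -0.3  -3.21] [-0.067  0.097 -0.013] 0.04563389055820034 5.9998369216918945
```

View pics/c3.png

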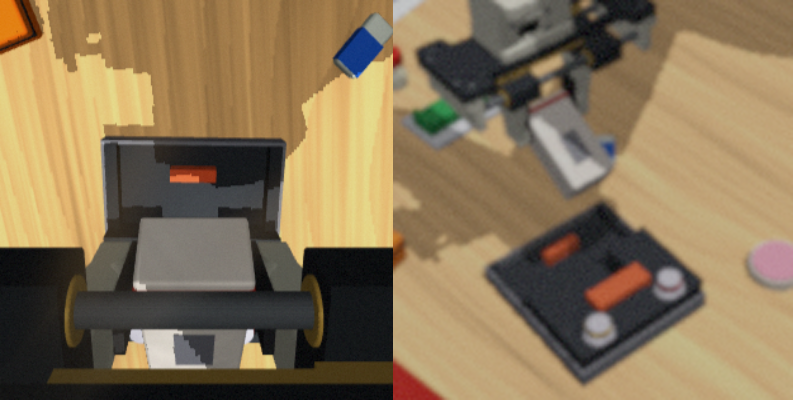

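The camera is out and held tilted in the pads at about 40°, and the lenses and stop are undisturbed. I'll fit the tilt from the end-face edges in that picture (rows ≈223.5 and ≈275).

```bash
cat >> h.py <<'E'
def tilt_pts(th,a,h,s=None):
    "port-side and back edge mid of +x end, tool plane; a: grip->+x end, h: grip height above port face (mm)"
    s=s or st(); T=Ro.from_euler('xyz',s['ee_rot']).as_matrix()
    G=s['eef_pos']-0.019*T[:,2]; u=np.cos(th)*T[:,0]-np.sin(th)*T[:,2]; n=-np.sin(th)*T[:,0]-np.cos(th)*T[:,2]
    return np.array([G+u*a*1e-3-n*h*1e-3, G+u*a*1e-3+n*(32-h)*1e-3])
E
python3 - <<'E'
from h import *
for th in range(20,91,5): print(th,[proj('wrist',tilt_pts(np.radians(th),a,24.8))[:,1].round(1).tolist() for a in (10,12,14)])
print(tool([481,265,180]))
E
```

```text
20 [[224.3, 269.4], [221.4, 266.5], [218.6, 263.5]]
25 [[222.4, 271.8], [219.8, 269.2], [217.1, 266.5]]
30 [[220.9, 274.2], [218.4, 271.9], [215.9, 269.6]]
35 [[219.7, 276.6], [217.4, 274.7], [215.1, 272.7]]
40 [[218.8, 278.9], [216.8, 277.4], [214.8, 275.8]]
45 [[218.3, 281.2], [216.6, 280.1], [214.8, 278.9]]
50 [[218.2, 283.4], [216.8, 282.7], [215.3, 282.0]]
55 [[218.5, 285.5], [217.4, 285.2], [216.3, 284.9]]
60 [[219.3, 287.5], [218.5, 287.6], [217.8, 287.8]]
65 [[220.5, 289.3], [220.1, 289.9], [219.7, 290.4]]
70 [[222.1, 291.0], [222.1, 292.0], [222.1, 293.0]]
75 [[224.2, 292.5], [224.6, 293.9], [225.0, 295.3]]
80 [[226.7, 293.9], [227.6, 295.6], [228.5, 297.4]]
85 [[229.7, 295.0], [231.0, 297.1], [232.3, 299.3]]
90 [[233.2, 296.0], [234.9, 298.4], [236.7, 300.9]]
(array([-310. ,  129.7,   -1.5]), None)
```

{"op": "servo_tool", "data": {
  "series": [
    [[-12,5,0,0],[-24,10,0,0],[-36,16,0,0],[-38,17,0,0],[-38,17,0,0],[-38,17,0,0],[-38,17,0,0],[-36,16,0,0],[-25,10,0,0],[-14,5,0,0]]
  ],
  "grip_force": 12
}}

```text
t: 8.95
eef_pos: [0.4784, 0.2572, 0.1787]
ee_rot: [3.141, -0.0, -1.668]
force: [0.5, -0.4, -3.5]
width: 0.0459
gripper_force: 12.0
```

```bash
python3 - <<'E'
from h import *
s=st(); print(s['eef_pos'].round(4),s['ee_rot'].round(3),s['force'].round(2),s['q'].round(2),tool([480,254,46]))
im=eyes.grab_frame('wrist'); 
c=im[200:310,310:330].astype(int).mean(1).round(); print([(200+i,*map(int,c[i])) for i in range(0,110,3)])
E
```

```text
[0.4784 0.2572 0.1787] [ 3.141 -0.    -1.668] [ 0.47 -0.39 -3.51] [ 0.85  0.18 -0.35 -0.   -1.04 -0.95] (array([  3. ,  -1.9, 132.7]), None)
[(200, 36, 94, 199), (203, 36, 95, 200), (206, 36, 94, 200), (209, 36, 95, 200), (212, 36, 95, 200), (215, 35, 95, 200), (218, 35, 94, 199), (221, 37, 95, 200), (224, 102, 98, 93), (227, 108, 104, 100), (230, 109, 105, 100), (233, 108, 105, 100), (236, 109, 105, 100), (239, 109, 105, 101), (242, 109, 106, 102), (245, 110, 106, 102), (248, 110, 106, 103), (251, 110, 107, 104), (254, 110, 106, 104), (257, 111, 107, 104), (260, 111, 107, 104), (263, 111, 108, 104), (266, 110, 106, 103), (269, 111, 107, 104), (272, 181, 174, 167), (275, 184, 177, 169), (278, 96, 83, 80), (281, 44, 43, 45), (284, 46, 46, 48), (287, 47, 49, 50), (290, 50, 52, 53), (293, 49, 52, 52), (296, 50, 51, 53), (299, 44, 46, 48), (302, 42, 44, 45), (305, 37, 39, 39), (308, 192, 186, 176)]
```

{"op": "servo_tool", "data": {
  "series": [
    [[5,-1,5,0],[5,-1,15,0],[0,0,22,0],[0,0,24,0],[0,0,22,0],[0,0,18,0],[0,0,14,0],[0,0,10,0],[0,0,5,0],[0,0,0,0]]
  ]
}}

```text
t: 9.83
eef_pos: [0.4808, 0.2427, 0.0433]
ee_rot: [3.14, -0.002, -1.672]
force: [-0.4, -0.4, -2.0]
width: 0.0461
gripper_force: 12.0
```

{"op": "servo_tool", "data": {
  "series": [
    [[0,0,1,0],[0,0,1,0],[0,0,1,0],[0,0,0,0],[0,0,0,0],[0,0,0,0],[0,0,0,0],[0,0,0,0],[0,0,0,0],[0,0,0,0]]
  ],
  "grip_force": 5
}}

```text
t: 10.67
eef_pos: [0.4812, 0.2441, 0.0412]
ee_rot: [-3.141, 0.0, -1.671]
force: [0.4, -2.7, 1.5]
width: 0.046
gripper_force: 5.0
```

{"op": "servo_tool", "data": {
  "series": [
    [[-2.5,0,-2.6,0],[-2.5,0,-2.4,0],[-2.7,0,-2.2,0],[-2.7,0,-2.2,0],[-2.8,0,-2.0,0],[-2.9,0,-2.0,0],[-3,0,-1.7,0],[-3.1,0,-1.7,0],[0,0,0,0],[0,0,0,0]]
  ],
  "grip_force": 4
}}

```text
t: 11.5
eef_pos: [0.4835, 0.2666, 0.0582]
ee_rot: [-3.141, 0.001, -1.67]
force: [0.1, 0.4, 1.2]
width: 0.046
gripper_force: 4.0
```

```bash
cat >> h.py <<'E'
def edges(lo=195,hi=300):
    im=eyes.grab_frame('wrist').astype(int); c=im[lo:hi,312:334].mean(1); d=np.abs(np.diff(c,axis=0)).sum(1)
    return [(lo+i+.5,int(d[i])) for i in range(1,len(d)-1) if d[i]>40 and d[i]>=d[i-1] and d[i]>d[i+1]]
def fit(v1,v2,h=24.8):
    from scipy.optimize import least_squares
    s=st(); r=least_squares(lambda p:proj('wrist',tilt_pts(p[0],p[1],h,s))[:,1]-[v1,v2],[.9,10]); return np.degrees(r.x[0]).round(1),r.x[1].round(1),r.cost.round(3)
E
python3 - <<'E'
from h import *
s=st(); print(s['eef_pos'].round(4),s['force'].round(2)); print(edges()); 
E
```

```text
[0.4835 0.2666 0.0582] [0.13 0.4  1.25]
[(208.5, 54), (219.5, 82), (275.5, 44), (277.5, 218)]
```

{"op": "servo_tool", "data": {
  "series": [
    [[0,0,-2,0],[0,0,-1,0],[-5,0,-4,0],[-6,0,-3.4,0],[-6,0,-3,0],[-6,0,-2.5,0],[-6,0,-2,0],[0,0,0,0],[0,0,0,0],[0,0,0,0]]
  ]
}}

```text
t: 12.38
eef_pos: [0.4858, 0.2947, 0.0756]
ee_rot: [3.141, -0.0, -1.671]
force: [0.3, 0.2, -2.5]
width: 0.0459
gripper_force: 4.0
```

```bash
python3 - <<'E'
from h import *
s=st(); print(s['eef_pos'].round(4),s['force'].round(2)); print(edges()); 
im=eyes.grab_frame('wrist')[60:360,170:480]; sc=eyes.grab_frame('scene')[180:340,360:520]
cv2.imwrite('pics/c4.png',np.hstack([cv2.resize(im,(393,400)),cv2.resize(sc,(400,400),interpolation=cv2.INTER_CUBIC)])[...,::-1])
E
```

```text
[0.4858 0.2947 0.0756] [ 0.34  0.23 -2.48]
[(218.5, 85), (277.5, 205)]
```

View pics/c4.png

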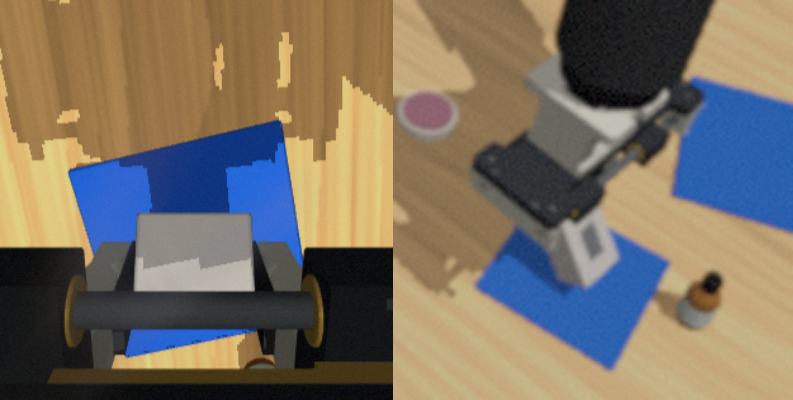

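The camera now hangs freely at about 50° over the mat, with the dropper well clear. I'll lower it to contact and drag its lower edge upright.

{"op": "servo_tool", "data": {
  "series": [
    [[5,0,2,0],[5,0,4,0],[5,0,4,0],[0,0,2,0],[0,0,1,0],[0,0,1,0],[0,0,0,0],[0,0,0,0],[0,0,0,0],[0,0,0,0]]
  ],
  "grip_force": 5
}}

```text
t: 13.37
eef_pos: [0.4845, 0.2795, 0.0623]
ee_rot: [3.141, -0.001, -1.671]
force: [-3.2, -2.6, 5.6]
width: 0.046
gripper_force: 5.0
```

{"op": "servo_tool", "data": {
  "series": [
    [[-3,0,-1.2,0],[-4,0,-1.4,0],[-4,0,-1.2,0],[-4,0,-1.0,0],[-4,0,-0.8,0],[-4,0,-0.5,0],[-4,0,-0.3,0],[-4,0,0,0],[0,0,0,0],[0,0,0,0]]
  ]
}}

```text
t: 14.2
eef_pos: [0.4876, 0.311, 0.0681]
ee_rot: [3.141, -0.0, -1.671]
force: [0.3, -0.0, -3.1]
width: 0.046
gripper_force: 5.0
```

```bash
python3 - <<'E'
from h import *
s=st(); print(s['eef_pos'].round(4),s['force'].round(2)); print(edges(190)); 
E
```

```text
[0.4876 0.311  0.0681] [ 0.28 -0.02 -3.07]
[(218.5, 88), (277.5, 222)]
```

{"op": "servo_tool", "data": {
  "series": [
    [[8,0,0,0],[8,0,0,0],[4,0,2,0],[0,0,2,0],[0,0,1,0],[-4,0,0.5,0],[-4,0,0,0],[-4,0,-0.5,0],[-4,0,0,0],[0,0,0,0]]
  ]
}}

```text
t: 15.08
eef_pos: [0.4876, 0.3078, 0.0637]
ee_rot: [-3.141, 0.001, -1.67]
force: [-2.6, -0.5, 5.8]
width: 0.0459
gripper_force: 5.0
```

```bash
python3 - <<'E'
from h import *
s=st(); print(s['eef_pos'].round(4),s['force'].round(2),s['moment'].round(3)); print(edges(190)); 
E
```

```text
[0.4876 0.3078 0.0637] [-2.6  -0.49  5.79] [-0.039  1.258  0.023]
[(219.5, 57), (224.5, 117), (271.5, 69), (278.5, 247)]
```

{"op": "servo_tool", "data": {
  "series": [
    [[-3.5,0,0.2,0],[-3.5,0,0.4,0],[-3.5,0,0.6,0],[-3.5,0,0.7,0],[-3.5,0,0.9,0],[-2,0,1.0,0],[0,0,0.5,0],[0,0,0,0],[0,0,0,0],[0,0,0,0]]
  ]
}}

```text
t: 15.97
eef_pos: [0.4896, 0.3274, 0.0592]
ee_rot: [-3.141, 0.002, -1.671]
force: [-4.3, 2.1, 5.9]
width: 0.0459
gripper_force: 5.0
```

```bash
python3 - <<'E'
from h import *
s=st(); print(s['eef_pos'].round(4),s['force'].round(2),s['moment'].round(3)); print(edges(190)); 
im=eyes.grab_frame('wrist')[60:360,170:480]; sc=eyes.grab_frame('scene')[180:340,360:520]
cv2.imwrite('pics/c5.png',np.hstack([cv2.resize(im,(393,400)),cv2.resize(sc,(400,400),interpolation=cv2.INTER_CUBIC)])[...,::-1])
E
```

```text
[0.4896 0.3274 0.0592] [-4.3   2.13  5.85] [ 0.919  1.409 -0.066]
[(195.5, 82), (203.5, 107), (205.5, 69), (216.5, 65), (220.5, 122), (230.5, 75), (234.5, 75), (237.5, 66), (278.5, 249)]
```

View pics/c5.png

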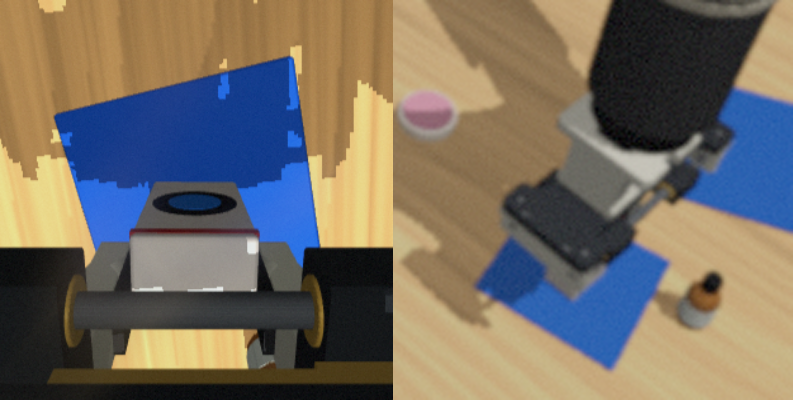

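The camera stands upright on the mat with its port facing the wrist camera (window at crop (195,203)), and the dropper is clear. I'll let go, check that it stands, and retake it.

{"op": "servo_tool", "data": {
  "series": [
    [[0,0,-0.4,0],[0,0,-0.4,0],[0,0,0,0],[0,0,0,0],[0,0,0,0],[0,0,0,0],[0,0,0,0],[0,0,0,0],[0,0,0,0],[0,0,0,0]]
  ],
  "grip_force": 3
}}

```text
t: 16.95
eef_pos: [0.4892, 0.326, 0.0596]
ee_rot: [3.141, -0.0, -1.671]
force: [1.1, 0.9, -1.5]
width: 0.0459
gripper_force: 3.0
```

{"op": "servo_tool", "data": {
  "series": [
    [[0,0,0,0],[0,0,0,0],[0,0,0,0],[0,0,0,0],[0,0,0,0],[0,0,0,0],[0,0,0,0],[0,0,0,0],[0,0,0,0],[0,0,0,0]]
  ],
  "claw": -0.45
}}

```text
t: 17.78
eef_pos: [0.4893, 0.3263, 0.0598]
ee_rot: [3.142, -0.0, -1.671]
force: [-0.7, 0.1, 0.7]
width: 0.0637
gripper_force: 0.0
```

```bash
python3 - <<'E'
from h import *
s=st(); print(s['eef_pos'].round(4),s['force'].round(2),s['width']); print(edges(190)); 
for z in (90,): print((ray('wrist',[(323,v) for v in (232,234,235,236,237,238,239)],.09)*1000).round(1).tolist())
im=save('wrist','w6.png',(170,160,480,320),2.5)
E
```

```text
[0.4893 0.3263 0.0598] [-0.65  0.13  0.67] 0.06365543521189253
[(197.5, 96), (206.5, 112), (209.5, 60), (222.5, 62), (227.5, 146), (239.5, 84), (243.5, 101), (246.5, 56), (272.5, 91), (278.5, 280)]
[[486.6, 300.5, 90.0], [486.7, 301.4, 90.0], [486.8, 301.9, 90.0], [486.8, 302.4, 90.0], [486.9, 302.9, 90.0], [486.9, 303.3, 90.0], [487.0, 303.8, 90.0]]
```

View pics/w6.png

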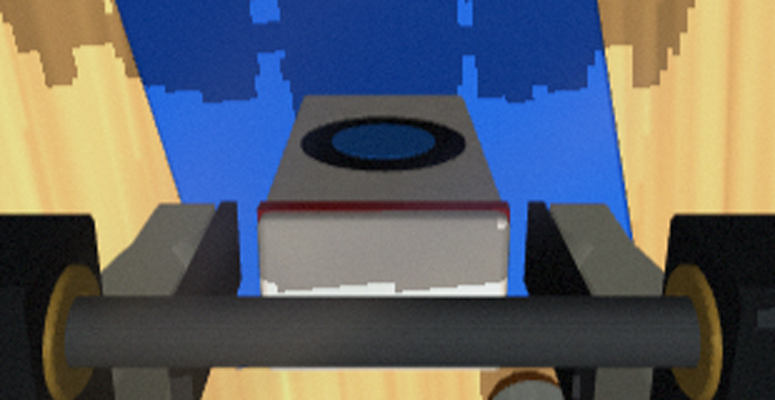

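The camera stands flat and free between the open fingers, with its port face at y≈306 mm. I'll retake it and carry it to the cradle.

{"op": "servo_tool", "data": {
  "series": [
    [[0,0,0,0],[0,0,0,0],[0,0,0,0],[0,0,0,0],[0,0,0,0],[0,0,0,0],[0,0,0,0],[0,0,0,0],[0,0,0,0],[0,0,0,0]]
  ],
  "claw": 0.2,
  "grip_force": 12
}}

```text
t: 18.72
eef_pos: [0.4892, 0.3262, 0.0597]
ee_rot: [3.142, -0.0, -1.671]
force: [-0.0, 0.1, 0.1]
width: 0.0458
gripper_force: 12.0
```

{"op": "servo_tool", "data": {
  "series": [
    [[0,0,-4,0],[0,0,-12,0],[0,0,-22,0],[0,0,-24,0],[0,0,-20,0],[8,-1,-8,0],[18,-3,0,0],[28,-4,0,0],[36,-4,0,0],[38,-5,0,0]]
  ]
}}

```text
t: 19.55
eef_pos: [0.492, 0.1948, 0.1482]
ee_rot: [3.14, -0.001, -1.67]
force: [1.4, -1.6, -2.9]
width: 0.0457
gripper_force: 12.0
```

{"op": "servo_tool", "data": {
  "series": [
    [[38,-5.2,0,0],[38,-5.2,0,0],[38,-5.2,0,0],[38,-5.2,0,0],[38,-5.2,0,0],[38,-5.2,0,0],[38,-5.2,0,0],[38,-5.2,0,0],[38,-5.2,0,0],[38,-5.2,0,0]]
  ]
}}

```text
t: 20.38
eef_pos: [0.5049, -0.1885, 0.1484]
ee_rot: [3.139, 0.0, -1.671]
force: [1.3, 0.9, -2.1]
width: 0.046
gripper_force: 12.0
```

{"op": "servo_tool", "data": {
  "series": [
    [[36,-5,0,0],[30,-4,0,0],[24,-3,0,0],[18,-2,0,0],[12,-2,0,0],[5,-1,0,0.08],[0,0,0,0.12],[0,0,0,0.12],[0,0,0,0.12],[0,0,0,0.12]]
  ]
}}

```text
t: 21.22
eef_pos: [0.5103, -0.312, 0.1486]
ee_rot: [3.14, -0.0, -2.237]
force: [-0.6, 0.1, -3.5]
width: 0.0461
gripper_force: 12.0
```

{"op": "servo_tool", "data": {
  "series": [
    [[0,0,0,0.12],[0,0,0,0.12],[0,0,0,0.12],[0,0,0,0.12],[0,0,0,0.12],[0,0,0,0.12],[0,0,0,0.1],[0,0,0,0.08],[0,0,0,0],[0,0,0,0]]
  ]
}}

```text
t: 22.05
eef_pos: [0.5108, -0.3119, 0.149]
ee_rot: [3.141, -0.001, -3.128]
force: [1.1, 1.2, -3.0]
width: 0.0459
gripper_force: 12.0
```

```bash
python3 - <<'E'
from h import *
s=st(); print(s['eef_pos'].round(4),s['ee_rot'].round(4),s['force'].round(2),s['width'],s['q'].round(2)); print(edges(190)); 
im=eyes.grab_frame('wrist'); hsv=cv2.cvtColor(im,cv2.COLOR_RGB2HSV)
g=((hsv[...,0]>50)&(hsv[...,0]<85)&(hsv[...,1]>110)).astype(np.uint8)
n,l,stt,ce=cv2.connectedComponentsWithStats(g)
for i in np.argsort(-stt[1:,4])[:3]+1:print(stt[i],ce[i])
im2=eyes.grab_frame('top');
cv2.imwrite('pics/w7.png',cv2.resize(im,None,fx=1.25,fy=1.25)[...,::-1])
E
```

```text
[ 0.5108 -0.3119  0.149 ] [ 3.1410e+00 -1.2000e-03 -3.1282e+00] [ 1.12  1.16 -3.02] 0.04585897144843258 [-0.22  0.3  -0.27 -0.   -1.01 -1.34]
[(197.5, 66), (206.5, 100), (209.5, 59), (223.5, 53), (228.5, 97), (240.5, 64), (244.5, 66), (247.5, 44), (277.5, 143)]
[ 302  138   39   60 2210] [321.19728507 167.20226244]
[626 239   5   3   6] [627.83333333 240.        ]
[625 330   2   5   5] [625.8 332. ]
```

View pics/w7.png

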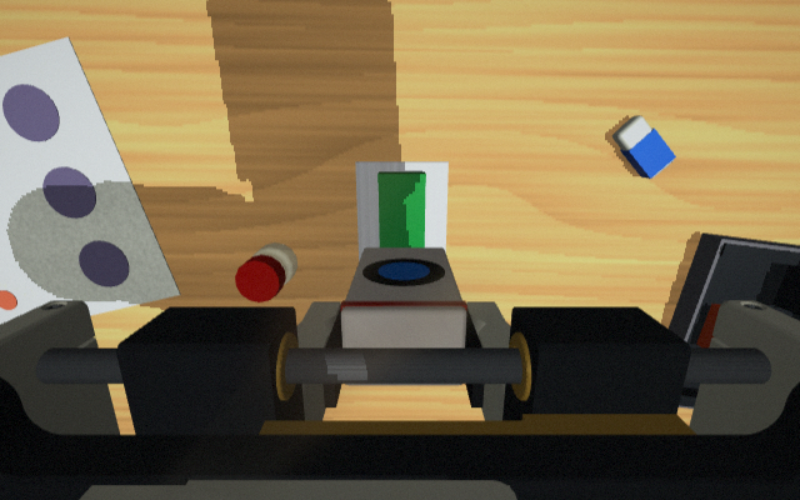

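The camera hangs vertical over the cradle, lined up with the green seat at about (400,210) in this 1.25x view. The jar at (260,280) and the eraser are clear. That was my tenth picture, so I'll work from numbers from here.

```bash
python3 - <<'E'
from h import *
im=eyes.grab_frame('wrist'); hsv=cv2.cvtColor(im,cv2.COLOR_RGB2HSV)
g=((hsv[...,0]>50)&(hsv[...,0]<85)&(hsv[...,1]>110))
w=(hsv[...,1]<50)&(hsv[...,2]>120)
for v in range(136,196,6):
    x=np.where(g[v,290:350])[0]+290
    if len(x)<5: print(v,'none');continue
    c=ray('wrist',[(x.min()-.5,v),(x.max()+.5,v),((x.min()+x.max())/2,v)],.022)*1000; print(v,x.min(),x.max(),c[:,:2].round(1).tolist())
for u in (305,312,320,335):
    y=np.where(g[125:200,u])[0]+125; print(u,y.min(),(ray('wrist',[(u,y.min()-.5)],.028)*1000).round(1), [tuple(map(int,im[v,u])) for v in range(130,156,2)])
for v in (140,150,160):
    print(v,[(u,*map(int,im[v,u])) for u in (280,283,284,285,286,287,288,290,354,355,356,357,358,359,360,362)])
s=st();print(s['eef_pos'])
E
```

```text
136 none
142 302 340 [[461.6, -331.1], [461.1, -296.0], [461.3, -313.6]]
148 303 339 [[466.9, -330.3], [466.5, -296.7], [466.7, -313.5]]
154 303 339 [[472.3, -330.3], [471.9, -296.6], [472.1, -313.4]]
160 303 339 [[477.8, -330.3], [477.4, -296.4], [477.6, -313.4]]
166 303 339 [[483.3, -330.4], [482.9, -296.3], [483.1, -313.3]]
172 304 339 [[488.9, -329.5], [488.5, -296.1], [488.7, -312.8]]
178 304 339 [[494.6, -329.5], [494.2, -296.0], [494.4, -312.7]]
184 304 339 [[500.3, -329.5], [499.9, -295.8], [500.1, -312.7]]
190 304 339 [[506.1, -329.6], [505.7, -295.6], [505.9, -312.6]]
305 138 [[ 457.  -327.6   28. ]] [(127, 128, 131), (131, 130, 132), (130, 129, 129), (94, 105, 94), (35, 68, 34), (39, 95, 44), (34, 87, 41), (37, 93, 44), (40, 95, 45), (39, 93, 42), (38, 93, 48), (38, 93, 42), (35, 89, 42)]
312 138 [[ 457.  -321.5   28. ]] [(131, 132, 134), (133, 132, 135), (132, 132, 134), (93, 105, 99), (36, 68, 32), (38, 91, 42), (34, 89, 39), (35, 92, 45), (38, 94, 43), (36, 94, 45), (38, 94, 44), (37, 93, 46), (37, 92, 43)]
320 138 [[ 456.9 -314.5   28. ]] [(134, 133, 135), (126, 129, 1
[... 794 characters left out ...]
), (284, 140, 107, 65), (285, 130, 123, 112), (286, 130, 132, 134), (287, 131, 131, 130), (288, 137, 138, 139), (290, 136, 140, 139), (354, 212, 219, 220), (355, 212, 219, 220), (356, 215, 220, 222), (357, 214, 221, 221), (358, 214, 195, 145), (359, 216, 188, 117), (360, 215, 187, 115), (362, 215, 188, 115)]
160 [(280, 143, 109, 63), (283, 146, 109, 68), (284, 144, 110, 66), (285, 132, 116, 93), (286, 127, 130, 130), (287, 126, 127, 126), (288, 131, 134, 135), (290, 135, 135, 137), (354, 212, 220, 220), (355, 215, 220, 222), (356, 215, 220, 222), (357, 215, 220, 221), (358, 216, 194, 122), (359, 215, 193, 121), (360, 214, 192, 118), (362, 215, 194, 119)]
[ 0.51144787 -0.31211796  0.14957379]
```

{"op": "servo_tool", "data": {
  "series": [
    [[6,-0.7,0,0],[10,0,4,0],[8,0,10,0],[0,0,14,0],[0,0,14,0],[0,0,12,0],[0,0,8,0],[0,0,5,0],[0,0,2,0],[0,0,0,0]]
  ]
}}

```text
t: 23.08
eef_pos: [0.4874, -0.3131, 0.0806]
ee_rot: [3.142, -0.0, -3.131]
force: [-1.0, 0.4, -3.2]
width: 0.0458
gripper_force: 12.0
```

{"op": "servo_tool", "data": {
  "series": [
    [[0,0,1,0],[0,0,1,0],[0,0,0.8,0],[0,0,0,0],[0,0,0,0],[0,0,0,0],[0,0,0,0],[0,0,0,0],[0,0,0,0],[0,0,0,0]]
  ]
}}

```text
t: 23.92
eef_pos: [0.4877, -0.3131, 0.078]
ee_rot: [3.142, -0.0, -3.131]
force: [0.2, 0.1, -2.0]
width: 0.046
gripper_force: 12.0
```

{"op": "servo_tool", "data": {
  "series": [
    [[0,0,1,0],[0,0,0,0],[-3.3,0,-0.2,0],[-3.3,0,-0.3,0],[-3.3,0,0,0],[-3.3,0,0.1,0],[-3.3,0,0.3,0],[-3.3,0,0.4,0],[0,0,0,0],[0,0,0,0]]
  ],
  "grip_force": 6
}}

```text
t: 24.75
eef_pos: [0.5084, -0.313, 0.0767]
ee_rot: [-3.141, 0.001, -3.131]
force: [1.9, 1.2, 2.0]
width: 0.046
gripper_force: 6.0
```

```bash
cat >> h.py <<'E'
def ring():
    "dark port ring in the wrist picture -> centre row/col; compare with model"
    im=eyes.grab_frame('wrist').astype(int); w=im[140:300,270:380]; m=(w.max(2)<75)
    b=(w[...,2]>w[...,0]+25)&(w[...,2]>w[...,1]+8)&(w.max(2)<200)
    ys,xs=np.where(b); r=[] 
    n,l,stt,ce=cv2.connectedComponentsWithStats(b.astype(np.uint8))
    return [(stt[i][:5]+[270,140,0,0,0]).tolist() for i in np.argsort(-stt[1:,4])[:3]+1]
def model(ph,g,hb,s=None):
    "rows of: port centre, +x end port edge, +x end back edge, -x end port edge, at tilt ph from lying (rad); g: G to -x end, hb: G to back"
    s=s or st(); T=Ro.from_euler('xyz',s['ee_rot']).as_matrix(); G=s['eef_pos']*1000-19*T[:,2]
    u=-np.cos(ph)*T[:,0]-np.sin(ph)*T[:,2]; p=np.sin(ph)*T[:,0]-np.cos(ph)*T[:,2]
    P=[G+(43-g)*u+(32-hb)*p,G+(86-g)*u+(32-hb)*p,G+(86-g)*u-hb*p,G-g*u+(32-hb)*p]
    return proj('wrist',np.array(P)/1000)[:,1].round(1),np.array(P)[:, [0,2]].round(1).tolist()
E
python3 - <<'E'
from h import *
s=st(); print(s['eef_pos'].round(4),s['force'].round(2),s['moment'].round(2)); print(edges(150)); print(ring())
for d in (90,80,70,60): print(d,model(np.radians(d),74.8,12)[0])
E
```

```text
[ 0.5084 -0.313   0.0767] [1.88 1.19 1.98] [ 0.58 -0.43  0.  ]
[(173.5, 67), (189.5, 111), (195.5, 64), (219.5, 50), (227.5, 156), (248.5, 74), (255.5, 80), (277.5, 143)]
[[301, 195, 44, 26, 872]]
90 [214.2 244.9 306.9 194.9]
80 [207.6 252.8 307.2 178.7]
70 [202.4 261.6 306.5 163.3]
60 [198.9 271.  304.8 148.9]
```

{"op": "servo_tool", "data": {
  "series": [
    [[-4,0,0.2,0],[-4.2,0,0.5,0],[-4.1,0,0.8,0],[-4.1,0,1.1,0],[-4,0,1.4,0],[-3.9,0,1.6,0],[-3.8,0,1.8,0],[-3.7,0,2.0,0],[-3.6,0,2.1,0],[0,0,0,0]]
  ]
}}

```text
t: 25.68
eef_pos: [0.5437, -0.3125, 0.0646]
ee_rot: [-3.142, 0.0, -3.131]
force: [0.4, -0.1, -1.5]
width: 0.0454
gripper_force: 6.0
```

```bash
python3 - <<'E'
from h import *
s=st(); print(s['eef_pos'].round(4),s['force'].round(2),s['moment'].round(2)); print(edges(110)); print(ring())
for d in (70,60,50,40): print(d,model(np.radians(d),74.8,12)[0])
E
```

```text
[ 0.5437 -0.3125  0.0646] [ 0.36 -0.1  -1.52] [ 0.02 -0.31 -0.06]
[(133.5, 98), (167.5, 150), (178.5, 59), (219.5, 74), (233.5, 188), (267.5, 109), (276.5, 97), (278.5, 75)]
[[298, 178, 50, 43, 1687]]
70 [202.4 261.6 306.5 163.3]
60 [198.9 270.9 304.7 148.9]
50 [197.3 280.5 302.1 135.8]
40 [197.9 289.9 298.7 124.6]
```

{"op": "servo_tool", "data": {
  "series": [
    [[0,0,-2,0],[0,0,-3,0],[5,0,0,0],[8,0,0,0],[8,0,0,0],[7,0,0,0],[3,0,2,0],[0,0,2,0],[0,0,1,0],[0,0,0,0]]
  ],
  "grip_force": 12
}}

```text
t: 26.62
eef_pos: [0.5121, -0.313, 0.065]
ee_rot: [-3.141, 0.0, -3.131]
force: [-0.0, -0.2, -2.5]
width: 0.0457
gripper_force: 12.0
```

```bash
python3 - <<'E'
from h import *
s=st(); print(s['eef_pos'].round(4),s['force'].round(2),s['moment'].round(2)); print(edges(110)); print(ring())
for d in (55,50,45): print(d,model(np.radians(d),74.8,12)[0])
E
```

```text
[ 0.5121 -0.313   0.065 ] [-0.05 -0.17 -2.46] [-0.01 -0.15  0.  ]
[(133.5, 45), (167.5, 149), (178.5, 59), (219.5, 64), (233.5, 182), (267.5, 106), (276.5, 99), (278.5, 69)]
[[298, 178, 50, 43, 1685]]
55 [197.8 275.8 303.5 142.1]
50 [197.3 280.5 302.1 135.8]
45 [197.3 285.3 300.5 129.9]
```

{"op": "servo_tool", "data": {
  "series": [
    [[-3.2,0,2.1,0],[-3.1,0,2.3,0],[-2.9,0,2.4,0],[-2.8,0,2.5,0],[-2.6,0,2.7,0],[-2.5,0,2.8,0],[-2.3,0,2.9,0],[-2.1,0,3.0,0],[-1.9,0,3.0,0],[-1.7,0,3.1,0]]
  ],
  "grip_force": 6
}}

```text
t: 27.55
eef_pos: [0.5377, -0.3127, 0.0382]
ee_rot: [-3.141, 0.001, -3.131]
force: [1.0, 1.2, 0.5]
width: 0.0462
gripper_force: 6.0
```

```bash
python3 - <<'E'
from h import *
s=st(); print(s['eef_pos'].round(4),s['force'].round(2),s['moment'].round(2)); print(edges(80)); print(ring())
for d in (30,25,20,15): print(d,model(np.radians(d),74.8,12)[0])
E
```

```text
[ 0.5377 -0.3127  0.0382] [0.98 1.24 0.54] [ 0.15 -0.49 -0.03]
[(92.5, 71), (104.5, 143), (110.5, 135), (163.5, 164), (179.5, 74), (233.5, 78), (249.5, 171), (277.5, 157)]
[[295, 179, 56, 57, 2460]]
30 [201.1 298.6 294.7 116.1]
25 [203.7 302.6 292.5 113.2]
20 [207.  306.2 290.1 111.2]
15 [211.  309.5 287.7 110.6]
```

{"op": "servo_tool", "data": {
  "series": [
    [[-1.5,0,2.8,0],[-1.4,0,2.8,0],[-1.3,0,2.8,0],[-1.1,0,2.8,0],[-1,0,2.8,0],[-0.8,0,2.6,0],[-0.6,0,2.4,0],[-0.4,0,2.2,0],[-0.2,0,1.5,0],[0,0,0,0]]
  ]
}}

```text
t: 28.48
eef_pos: [0.5452, -0.3125, 0.0153]
ee_rot: [3.141, -0.0, -3.131]
force: [1.1, -0.4, -2.6]
width: 0.0462
gripper_force: 6.0
```

```bash
python3 - <<'E'
from h import *
s=st(); print(s['eef_pos'].round(4),s['force'].round(2),s['moment'].round(2)); print(edges(80)); print(ring())
for d in (5,3,0): print(d,model(np.radians(d),74.8,12))
E
```

```text
[ 0.5452 -0.3125  0.0153] [ 1.07 -0.44 -2.55] [-0.02 -0.22 -0.  ]
[(85.5, 147), (113.5, 85), (178.5, 174), (195.5, 83), (250.5, 62), (265.5, 155), (277.5, 159)]
[[293, 195, 60, 58, 2682]]
5 (array([221.1, 315. , 282.6, 113.8]), [[511.2, 51.4], [554.0, 55.1], [556.8, 23.2], [468.3, 47.7]])
3 (array([223.5, 316. , 281.6, 115.2]), [[511.8, 52.6], [554.8, 54.8], [556.4, 22.8], [468.9, 50.4]])
0 (array([227.3, 317.2, 280. , 118.1]), [[512.8, 54.2], [555.8, 54.2], [555.8, 22.2], [469.8, 54.3]])
```

{"op": "servo_tool", "data": {
  "series": [
    [[0,0,1,0],[0,0,1,0],[0,0,1,0],[0,0,0,0],[0,0,0,0],[0,0,0,0],[0,0,0,0],[0,0,0,0],[0,0,0,0],[0,0,0,0]]
  ]
}}

```text
t: 29.42
eef_pos: [0.5451, -0.3124, 0.0135]
ee_rot: [-3.142, 0.0, -3.131]
force: [-2.0, 2.6, 5.7]
width: 0.0461
gripper_force: 6.0
```

```bash
python3 - <<'E'
from h import *
s=st(); print(s['eef_pos'].round(4),s['force'].round(2),s['moment'].round(2)); print(edges(80)); print(ring())
im=eyes.grab_frame('wrist').astype(int); c=im[80:132,312:334].mean(1).round().astype(int); print([(80+2*i,*c[2*i]) for i in range(26)])
print((ray('wrist',[(323,v) for v in (110,112,114,116,118)],.054)*1000).round(1)[:,0],(ray('wrist',[(323,v) for v in (218,220,222,224,226,228)],.054)*1000).round(1)[:,0])
E
```

```text
[ 0.5451 -0.3124  0.0135] [-1.98  2.61  5.74] [ 0.93  0.63 -0.01]
[(85.5, 150), (112.5, 74), (178.5, 177), (196.5, 78), (251.5, 70), (266.5, 161), (277.5, 158)]
[[293, 196, 61, 57, 2730]]
[(80, np.int64(150), np.int64(152), np.int64(155)), (82, np.int64(151), np.int64(152), np.int64(156)), (84, np.int64(150), np.int64(152), np.int64(156)), (86, np.int64(88), np.int64(123), np.int64(97)), (88, np.int64(33), np.int64(105), np.int64(48)), (90, np.int64(33), np.int64(104), np.int64(48)), (92, np.int64(33), np.int64(105), np.int64(49)), (94, np.int64(33), np.int64(103), np.int64(49)), (96, np.int64(34), np.int64(103), np.int64(49)), (98, np.int64(34), np.int64(104), np.int64(48)), (100, np.int64(32), np.int64(94), np.int64(44)), (102, np.int64(35), np.int64(103), np.int64(49)), (104, np.int64(33), np.int64(103), np.int64(48)), (106, np.int64(34), np.int64(104), np.int64(49)), (108, np.int64(34), np.int64(104), np.int64(49)), (110, np.int64(35), np.int64(104), np.int64(50)), (112, np.int64(63), np.int64(95), np.int64(65)), (114, np.int64(129), np.int64(125), np.int64(117)), (116, np.int64(143), np.int64(138), np.int64(130)), (118, np.int64(151), np.int64(146), np.int64(138)), (120, np.int64(152), np.int64(147), np.int64(139)), (122, np.int64(152), np.int64(147), np.int64(139)), (124, np.int64(152), np.int64(147), np.int64(139)), (126, np.int64(153), np.int64(148), np.int64(139)), (128, np.int64(152), np.int64(147), np.int64(139)), (130, np.int64(153), np.int64(148), np.int64(140))]
[467.4 468.1 468.8 469.5 470.2] [508.7 509.6 510.4 511.3 512.2 513. ]
```

{"op": "servo_tool", "data": {
  "series": [
    [[0,0,-0.5,0],[0,0,0,0],[0,0,0,0],[0,0,0,0],[0,0,0,0],[0,0,0,0],[0,0,0,0],[0,0,0,0],[0,0,0,0],[0,0,0,0]]
  ],
  "claw": -0.3
}}

```text
t: 30.4
eef_pos: [0.5453, -0.3125, 0.0131]
ee_rot: [3.142, -0.0, -3.131]
force: [0.0, -0.1, 0.3]
width: 0.0571
gripper_force: 0.0
```

{"op": "servo_tool", "data": {
  "series": [
    [[0,0,-10,0],[0,0,-20,0],[0,0,-30,0],[0,0,-30,0],[10,0,-30,0],[15,0,-20,0],[15,0,-10,0],[10,0,0,0],[0,0,0,0],[0,0,0,0]]
  ]
}}

```text
t: 31.23
eef_pos: [0.4948, -0.313, 0.1633]
ee_rot: [3.142, 0.0, -3.131]
force: [0.8, -0.3, 0.4]
width: 0.0572
gripper_force: 0.0
```

```bash
python3 - <<'E'
from h import *
s=st(); print(s['t'],s['eef_pos'].round(4),s['ee_rot'].round(3),s['force'].round(2),s['width'])
im=eyes.grab_frame('wrist'); cv2.imwrite('pics/w8.png',im[...,::-1]); i=im.astype(int)
for n in ['module_center','cradle_seat']: print(n,[(np.round(r['position'],4).tolist(),round(r['conf'],2),proj('wrist',r['position']).round().tolist()) for r in recognise('wrist',n)][:2])
hsv=cv2.cvtColor(im,cv2.COLOR_RGB2HSV)
g=((hsv[...,0]>50)&(hsv[...,0]<85)&(hsv[...,1]>110)).astype(np.uint8)
n,l,stt,ce=cv2.connectedComponentsWithStats(g)
for k in np.argsort(-stt[1:,4])[:4]+1:print('green',stt[k])
c=i[100:300,316:330].mean(1).round().astype(int); d=abs(np.diff(c,axis=0)).sum(1)
print([(100+k,int(d[k]),c[k].tolist(),c[k+1].tolist()) for k in range(len(d)) if d[k]>35])
# camera sides
for v in (170,190,200,215,230):
    r=i[v,260:390].sum(1); dd=abs(np.diff(r)); print(v,[(260+k,int(dd[k])) for k in range(len(dd)) if dd[k]>110])
E
```

```text
31.2333 [ 0.4948 -0.313   0.1633] [ 3.142  0.    -3.131] [ 0.75 -0.33  0.37] 0.05720073126492268
module_center [([0.5048, -0.3104, 0.054], 0.81, [[325.0, 211.0]])]
cradle_seat [([0.472, -0.3174, 0.0032], 0.93, [[318.0, 166.0]])]
green [304 153  36  13 455]
green [ 22 341   4   4   7]
green [629 322   4   3   6]
green [449 359   5   4   6]
[(143, 100, [196, 163, 100], [145, 125, 89]), (144, 163, [145, 125, 89], [173, 175, 174]), (145, 72, [173, 175, 174], [195, 199, 200]), (150, 140, [206, 210, 211], [160, 163, 164]), (151, 252, [160, 163, 164], [74, 85, 76]), (152, 128, [74, 85, 76], [27, 54, 26]), (154, 73, [24, 53, 25], [33, 98, 44]), (164, 42, [38, 136, 60], [38, 103, 51]), (165, 65, [38, 103, 51], [66, 77, 62]), (171, 80, [84, 80, 75], [111, 107, 101]), (172, 39, [111, 107, 101], [125, 120, 113]), (197, 52, [129, 124, 118], [111, 107, 101]), (198, 153, [111, 107, 101], [58, 55, 53]), (199, 118, [58, 55, 53], [16, 16, 16]), (205, 53, [12, 12, 11], [14, 28, 46]), (206, 65, [14, 28, 46], [16, 47, 90]), (207, 44, [16, 47, 90], [18, 61, 118]), (230, 69, [21, 50, 93], [20, 29, 46]), (231, 37, [20, 29, 46], [21, 20, 19]), (236, 54, [26, 23, 20], [44, 41, 38]), (237, 189, [44, 41, 38], [110, 104, 98]), (238, 61, [110, 104, 98], [131, 125, 117]), (252, 47, [129, 123, 114], [118, 105, 96]), (253, 96, [118, 105, 96], [105, 63, 55]), (254, 49, [105, 63, 55], [101, 41, 32]), (257, 126, [107, 52, 42], [125, 106, 96]), (258, 44, [125, 106, 96], [132, 124, 115]), (259, 38, [132, 124, 115], [123, 112, 98]), (260, 37, [123, 112, 98], [137, 110, 77]), (277, 132, [164, 129, 80], [104, 83, 54]), (278, 114, [104, 83, 54], [49, 42, 36])]
170 [(347, 265), (348, 121)]
190 [(337, 241), (349, 122)]
200 [(332, 118), (336, 246), (347, 269), (348, 312), (355, 152)]
215 [(301, 157), (302, 182), (335, 151), (343, 479), (348, 165)]
230 [(305, 203), (306, 117), (339, 147), (347, 269)]
```

```bash
python3 - <<'E'
from h import *
R=lambda u,v,z:(ray('wrist',[(u,v)],z)*1000)[0,:2].round(1)
print('near end',R(323,171.5,.054),'bottom of it',R(323,165.3,.022),'far',R(323,260,.054),'ring',R(323,198.9,.054),R(323,237.6,.054),'glass',R(323,206.3,.054),R(323,230.6,.054))
print('cheek outer top',R(323,154.6,.028),'bottom z22',R(323,152,.022),'foot',R(323,144.4,.006))
im=cv2.imread('pics/w8.png').astype(int)[...,::-1]
for v,z in ((147,.006),(158,.028),(162,.022)): print(v,[(u,*im[v,u].tolist()) for u in list(range(284,308,1))+list(range(334,366,1)) if abs(im[v,u]-im[v,u-1]).sum()>60])
for v in (178,185,192,242,248): print(v,[(u,*im[v,u].tolist()) for u in list(range(285,305))+list(range(338,362)) if abs(im[v,u]-im[v,u-1]).sum()>45])
print('side conv',R(290,147,.006),R(356,147,.006),R(296,185,.054),R(349,185,.054))
E
```

```text
near end [ 468.5 -312.3] bottom of it [ 468.5 -312.2] far [ 552.8 -311.3] ring [ 493.1 -312. ] [ 530.1 -311.6] glass [ 499.9 -311.9] [ 523.2 -311.7]
cheek outer top [ 457.4 -312.4] bottom z22 [ 455.8 -312.4] foot [ 450.3 -312.4]
147 [(287, 129, 120, 108), (357, 207, 189, 161), (358, 207, 162, 100)]
158 [(288, 127, 127, 128), (304, 58, 98, 64), (340, 122, 185, 145), (341, 207, 213, 214), (357, 208, 176, 131)]
162 [(288, 123, 124, 126), (304, 91, 115, 98), (305, 38, 88, 42), (340, 195, 209, 203), (357, 203, 158, 97)]
178 [(289, 123, 123, 125), (297, 114, 109, 100), (348, 195, 189, 179), (349, 146, 147, 146), (350, 205, 207, 212), (357, 208, 178, 110)]
185 [(289, 127, 129, 128), (297, 108, 105, 101), (348, 193, 189, 179), (350, 205, 208, 211), (356, 207, 194, 164), (357, 205, 171, 104)]
192 [(289, 123, 121, 121), (297, 104, 103, 100), (338, 203, 208, 197), (348, 188, 181, 171), (349, 208, 209, 214), (356, 208, 183, 136), (357, 207, 169, 103)]
242 [(291, 120, 123, 124), (298, 90, 88, 88), (299, 121, 117, 111), (348, 197, 196, 200), (355, 202, 177, 113)]
248 [(291, 120, 121, 122), (298, 98, 98, 100), (299, 126, 123, 114), (348, 196, 197, 198), (355, 199, 181, 114)]
side conv [ 453.2 -345.3] [ 452.5 -279.5] [ 480.7 -335.8] [ 480.2 -289.4]
```

```bash
python3 - <<'E'
from h import *
a=cv2.imread('pics/top0.png').astype(int); b=eyes.grab_frame('top')[...,::-1].astype(int)
for n,(u,v) in dict(lens1=(303,138),lens2=(299,170),dropper=(172,209),dish=(286,213),eraser=(376,211),mug=(243,93),box=(400,101),jar=(480,174)).items():
    print(n,abs(a-b)[v-7:v+8,u-7:u+8].mean().round(1))
s=st();print(s['force'].round(2),ticket.job_done())
E
```

```text
lens1 19.8
lens2 20.6
dropper 21.0
dish 32.7
eraser 63.1
mug 22.9
box 33.3
jar 45.2
the job is handed in; nothing more can be done
[-0.02  0.25  0.71] None
```

The job is handed in after about 31 s: the camera was tilted out from under the lip, stood on the smaller mat and released, then retaken and laid port up on the cradle, measured flat and about 1 mm off centre. My last pixel check for moved bystanders was inconclusive because the lighting had changed, but I saw no contact with any of them.

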